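# Swing the swivel hook to its mark and hang up the red peg pot

### The job

At the keyhole-surgery training bench, turn the swivel hook on its stand until the arm points along the yellow mark on the base. Then hang the red peg pot on it by its bail, clear of the table between the post and the upturned tip, with the hook still pointing along the mark. Leave the blue and the yellow pot standing where they are.

Things in the scene. Friction and masses are not known exactly. Their poses are not given: they have to be found in the camera images.
- red_grip (a point): Red pot, 160 mm tall, 120 g. Point: centre of grip tab, 138 mm above underside; z up. Box 56 x 56 x 36 mm; above it a bail with a window 46 mm wide (y), 70 high, open through along x both ways; cross bar 12 mm deep (x), underside 32 mm and top 22 mm below this point; on it the tab, 30 mm along x, 16 along y, 44 tall. Pinch the tab from above across its 16 mm. Bail uprights 5 mm (y) by 12 mm (x).
- blue_grip (a point): Blue pot, same shape as the red one, a bystander. Point: centre of its grip tab, 138 mm above its underside.
- yellow_grip (a point): Yellow pot, same shape as the red one, a bystander. Point: centre of its grip tab, 138 mm above its underside.
- hook_stand: Fixed stand of the swivel hook. Origin: centre of the base's underside, on the upright swivel axis. Black base disc 140 mm across, 12 high; the yellow mark, 20 mm wide, runs out from the axis along the stand's +x, to 17 mm past the rim, roughly to the robot's left. Post 22 mm across; black hub 32 mm across, its top 164 mm above the table.
- hook (a joint): Angle of the hook's arm from the yellow mark, rad: 0 = along the mark, growing anticlockwise seen from above; stops at -1.2 and 2.2. Light friction (about 0.6 N at the tip); stays where it is left.
- hook_seat (a point): Point on the arm's top face, 160 mm above the table, 68 mm from the swivel axis, where the bail's bar rests; x along the arm to the tip, z up. Level steel arm 12 x 12 mm, ends 121 mm from the axis. Its upturned tip: round orange pin 12 mm wide, 115 mm from the axis, 34 mm above the arm's top; pinch it from above to lead the arm round. The bail goes over it from the tip end, arm through the window.
Not all that is in view belongs to the job. Of the things that look like the part that bears red_grip, the largest one is meant.

How it is judged:
By the outcome, as a careful person would: the job done as asked, in the order asked, and still so for the second after the job is handed in, with the robot touching nothing.
It also fails if it takes over 66 s, if anything falls off the work surface, if the arm or the gripper's body presses on something with over 40 N, if the wrist force passes 120 N, or if a joint passes its speed limit or range.

### The arm

A 6-joint arm with a two-finger parallel gripper is mounted at the origin on the work surface. World frame = base frame: x ahead of the robot, y to its left, z up, the work surface at z = 0. Lengths are in m, angles in rad, forces in N, time in s.
With the tool pointing down it reaches from about 0.25 to 0.775 m from the base axis. Payload 4 kg.
Tool frame: the origin (TCP) lies between the finger pads; the fingertips stand 14 mm ahead of it and the grasp point (between the pads) lies 5 mm behind it (tip_reach is the distance from the TCP to the fingertips, in m); z points along the fingers, y is the line along which they close (so a half turn about z gives the same grasp; the last joint's range is limited). The gripper opens to 94 mm and grips with 3 to 60 N. Pads are 16 mm wide; open, the fingers measure 119 mm over their backs; the gripper's body (75 mm by 177 mm) begins 78 mm behind the grasp point.
Start: joints at [-1.409, 0.087, 1.371, -0, 1.684, -0.103], TCP at [0.144, -0.531, 0.22] pointing down, gripper open.
Joint ranges: [-3.1, 3.1], [-0.76, 2.03], [0.27, 2.55], [-1.08, 4.22], [0.17, 2.65], [-2.57, 2.57]. Speed limits (rad/s): [2.79, 2.79, 3.14, 3.14, 3.14, 3.14].

### API

Orientations are given as [roll, pitch, yaw] about the fixed x, y, z axes, in that order (R = Rz(yaw) Ry(pitch) Rx(roll)).
In Python, from bench import * gives the robot as it stands. The module is installed in compiled form; this text tells all that it offers.
- The arm moves only by the tool servo_tool, never from a script. Its argument "targets" is a list of rows, each a list of 4 numbers: the shift along the tool's x, y, z in cm, then the turn about the tool's z in degrees. A call has 1 to 8 rows; each row is the pose to reach, as a shift and turn from the pose commanded when the call began, along the tool's axes at that moment; what a row does not reach only later rows make up. A row lasts 1/8 s, in which the tool goes at most 62.5 mm and 10.7 degrees, less where a joint would pass 70% of its speed; a pose out of reach is approached as far as the arm can. A call with a gripper value outside its range is refused whole. "claw" is the closure in counts, from 0 (fully open) to 255 (shut), set as the call begins (left out, the last holds). The fingers move at their own pace and stop on an object; the grip force is fixed at half the most. Time passes only in rows, so rows that repeat a pose let the fingers close. It gives the time, the measured TCP pose, the force, the opening and the grip force at its end, in the units of the state.
- get_obs(): the state, without advancing time (a new reading comes with each control period).
- snapshot(name): name is "scene" or "side" or "wrist"; returns the picture (400x640x3 uint8, blue, green, red); there is no depth.
- camera_model(name): a dict with "camera_matrix" (3x3 intrinsics, pixels), "camera_from_world" (4x4, takes a point from world to camera coordinates). Camera axes: x right, y up, looking along -z (the intrinsics and any distortion apply to the point x, -y, -z); pixel columns grow to the right and rows downward; lengths in m; the calibration is good to about 2 mm. A picture is of the moment at which its call begins: read the wrist's pose just before it. camera_model takes no time and is no camera call; for the wrist camera it gives the pose at the moment of the call.
- close_job(): hands the job in; it is judged then, once.
The state is a dict: "time": time; "joint_positions": joint angles; "qvel": joint speeds; "joint_torque": joint torques, N m; "tool_pos": TCP position; "ee_rot": TCP orientation; "wrist_force": force on the tool from outside, world axes, zero at the start; "wrist_torque": the same for the moment, N m; "width": finger opening in m; "finger_force": force on a finger pad.
Only numpy, scipy, OpenCV 4.12 (cv2) and the standard library are available. Lean on these libraries where they do the work, as an engineer would, in place of code of your own. Each camera call takes 0.05 s, during which the arm holds its last target. There are 200 camera calls.

## Working session

There is one attempt and no reset: what is moved stays moved. The work goes in short steps, Python scripts to look and compute and a tool call to move; the robot and the scene stay as the last step left them, time stands still between calls to the robot, and variables do not carry over. Pictures are saved under pics/ and viewed, at most 10 in all, crops included, and the job is handed in when it is done.

Besides the shell and the picture viewer there is one more tool, called after ">>>" as a command line: name --pt "numbers of a row" for each row, then --argument value for the rest. servo_tool: Moves the arm, as the interface text tells. Its arguments: {"type":"object","properties":{"targets":{"type":"array"},"claw":{"type":"number"}},"required":["targets"]}

```bash
mkdir -p pics
cat > h.py <<'E'
from bench import *
import numpy as np, cv2
def shot(n,f):
    m=camera_model(n); im=snapshot(n); cv2.imwrite('pics/'+f,im); return im,m
def ray(m,u,v):
    K=np.array(m["camera_matrix"]);T=np.array(m["camera_from_world"])
    d=np.linalg.inv(K)@[u,v,1]; d=np.array([d[0],-d[1],-d[2]])
    R=T[:3,:3]; return -R.T@T[:3,3], R.T@d
def onz(m,u,v,z):
    o,d=ray(m,u,v); return o+d*(z-o[2])/d[2]
def tri(m1,p1,m2,p2):
    o,d=ray(m1,*p1);o2,e=ray(m2,*p2)
    s=np.linalg.lstsq(np.c_[d,-e],o2-o,rcond=None)[0]
    a=o+d*s[0];b=o2+e*s[1]; return (a+b)/2,np.linalg.norm(a-b)
def proj(m,p):
    K=np.array(m["camera_matrix"]);T=np.array(m["camera_from_world"])
    c=T[:3,:3]@p+T[:3,3]; q=K@[c[0],-c[1],-c[2]]; return q[:2]/q[2]
E
python3 - <<'E'
from h import *
a,m=shot('scene','a.png');b,n=shot('side','b.png')
print({k:v for k,v in m.items()}, n)
print(get_obs())
E
```

```text
{'camera_matrix': array([[483.0293035 ,   0.        , 320.5070094 ],
       [  0.        , 483.0293035 , 198.07369328],
       [  0.        ,   0.        ,   1.        ]]), 'camera_from_world': array([[ 0.74761452,  0.66393742, -0.01611324, -0.41951516],
       [-0.41603761,  0.48710733,  0.76787965,  0.09607466],
       [ 0.51767291, -0.56737426,  0.64039145, -1.23159315],
       [ 0.        ,  0.        ,  0.        ,  1.        ]])} {'camera_matrix': array([[459.08299367,   0.        , 315.96283341],
       [  0.        , 459.08299367, 192.54643341],
       [  0.        ,   0.        ,   1.        ]]), 'camera_from_world': array([[ 0.9692135 , -0.24617375, -0.00486624, -0.50484579],
       [ 0.18650966,  0.72111978,  0.6672334 , -0.22393545],
       [-0.1607462 , -0.64759922,  0.74483281, -0.9184827 ],
       [ 0.        ,  0.        ,  0.        ,  1.        ]])}
{'time': 0.1, 'joint_positions': array([-1.40912985e+00,  8.78919374e-02,  1.37208677e+00, -2.59330890e-05,
        1.68356495e+00, -1.03113816e-01]), 'qvel': array([-0.0015228 , -0.00059063, -0.003404  , -0.00019127,  0.00075697,
        0.00045712]), 'joint_torque': array([ 2.03300769e-03, -3.41252840e+01, -3.03300834e+01,  7.20197009e-02,
        3.04408895e-02, -9.76221872e-05]), 'tool_pos': array([ 0.14384016, -0.53038975,  0.21842354]), 'ee_rot': array([-3.13964936e+00, -1.75181821e-04,  2.64777227e-01]), 'wrist_force': array([0.21172339, 0.21306278, 0.52630249]), 'wrist_torque': array([ 0.06444448, -0.03892299, -0.04419012]), 'finger_force': 0.0, 'width': 0.09388618203389865}
```

View pics/a.png

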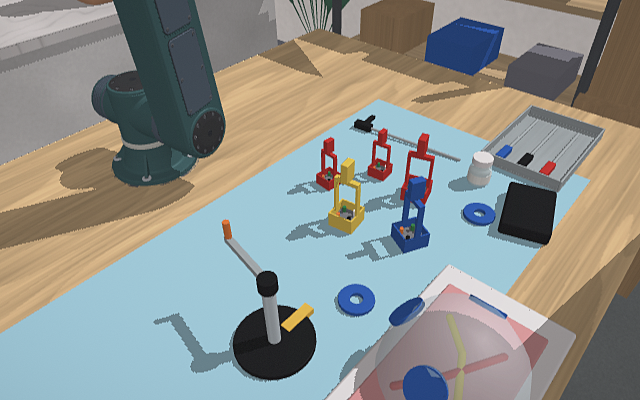

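View pics/b.png

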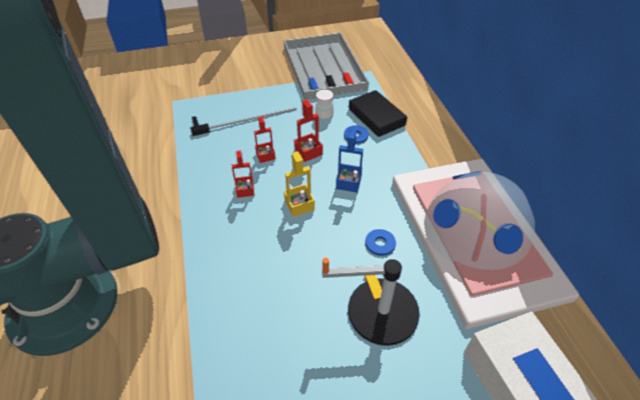

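The largest red pot is at scene (420,165) / side (308,130); blue and yellow stand nearby. The stand's disc is at scene (274,342) / side (384,310), hub top at (267,276)/(393,267), orange pin top at (226,222)/(325,260), and the mark points from the post toward scene (305,310).

```bash
cat > m1.py <<'E'
from h import *
A=cv2.imread('pics/a.png');B=cv2.imread('pics/b.png');m=camera_model('scene');n=camera_model('side')
def blobs(im,lo,hi,amin=25):
    h=cv2.cvtColor(im,cv2.COLOR_BGR2HSV); k=cv2.inRange(h,lo,hi)
    N,l,s,c=cv2.connectedComponentsWithStats(k)
    return k,l,[(i,s[i].tolist(),c[i].round(1).tolist()) for i in range(1,N) if s[i][4]>amin]
E
python3 - <<'E'
from m1 import *
for nm,lo,hi in [('red',(0,170,90),(4,255,255)),('or',(6,170,120),(16,255,255)),('yel',(18,150,120),(32,255,255)),('blu',(105,150,60),(125,255,255))]:
    for im,q in((A,'A'),(B,'B')):
        print(nm,q)
        for x in blobs(im,lo,hi)[2]: print(x)
for nm,a,b in [('hub',(267,276),(393,267)),('pin',(226,222),(325,260)),('disc',(274,342),(384,310)),('redtop',(423,136),(307,103)),('blutop',(417,180),(351,140)),('yeltop',(347,161),(297,156))]:
    print(nm,tri(m,a,n,b))
for p in [(.3,.1),]: pass
E
```

```text
red A
(1, [368, 129, 25, 52, 540], [380.3, 157.7])
(2, [400, 134, 35, 70, 642], [419.4, 165.2])
(3, [317, 138, 22, 52, 491], [327.3, 163.8])
(4, [540, 161, 16, 14, 125], [547.8, 167.8])
red B
(1, [343, 73, 10, 10, 59], [347.1, 77.9])
(2, [298, 100, 20, 32, 229], [308.2, 114.2])
(3, [255, 117, 15, 17, 77], [261.8, 126.1])
(5, [295, 131, 27, 30, 332], [308.8, 147.4])
(6, [256, 143, 18, 19, 144], [265.1, 153.5])
(7, [233, 152, 16, 16, 82], [239.7, 161.3])
(8, [235, 176, 17, 7, 46], [243.3, 178.6])
(9, [237, 188, 16, 9, 103], [244.7, 192.1])
or A
(6, [222, 220, 10, 19, 126], [226.4, 228.9])
or B
(10, [323, 258, 5, 15, 58], [325.4, 265.1])
yel A
(1, [328, 158, 37, 76, 1237], [346.0, 199.6])
(2, [281, 303, 33, 29, 381], [297.1, 316.8])
yel B
(1, [285, 151, 29, 65, 742], [298.8, 186.7])
(2, [366, 275, 16, 24, 238], [374.0, 285.8])
blu A
(1, [425, 18, 79, 57, 3157], [464.1, 45.3])
(2, [496, 145, 16, 13, 114], [504.4, 151.0])
(3, [391, 177, 39, 76, 1428], [412.2, 217.8])
(4, [463, 203, 32, 23, 512], [478.8, 213.8])
(5, [338, 284, 37, 32, 825], [355.9, 299.6])
(7, [389, 298, 34, 28, 431], [403
[... 345 characters left out ...]
0, 25, 27, 518], [445.6, 213.5])
(15, [494, 225, 28, 28, 599], [508.2, 239.2])
(16, [366, 230, 29, 25, 514], [380.1, 242.1])
(17, [514, 349, 59, 51, 1454], [541.6, 376.5])
hub (array([ 0.61225017, -0.17377585,  0.16541248]), np.float64(0.004066376345058193))
pin (array([ 0.49902149, -0.15067768,  0.1916974 ]), np.float64(0.0003852624120863224))
disc (array([ 0.61424684, -0.17560717,  0.00676368]), np.float64(0.0032918808299517875))
redtop (array([0.57750618, 0.30607398, 0.16159684]), np.float64(0.00026255013173729795))
blutop (array([0.64582928, 0.17423258, 0.15124827]), np.float64(0.012076471467772566))
yeltop (array([0.51450198, 0.13389857, 0.16241133]), np.float64(5.5417350536662165e-05))
```

Run:
```python
from m1 import *
hub=np.array([.613,-.175])
for im,mm,q,i in((A,m,'A',2),(B,n,'B',2)):
    k,l,bl=blobs(im,(18,150,120),(32,255,255))
    ys,xs=np.where(l==i)
    P=np.array([onz(mm,x,y,.012)[:2] for x,y in zip(xs,ys)])*1000
    print(q,cv2.minAreaRect(P.astype(np.float32)),P.mean(0))
    c=P.mean(0)/1000-hub; print(np.degrees(np.arctan2(c[1],c[0])))
    # disc
    h=cv2.cvtColor(im,cv2.COLOR_BGR2GRAY); kk=(h<50).astype(np.uint8)
    N,L,s,c=cv2.connectedComponentsWithStats(kk)
    for j in range(1,N):
        if s[j][4]>1500: 
            ys,xs=np.where(L==j); P=np.array([onz(mm,x,y,.012)[:2] for x,y in zip(xs,ys)])*1000
            print('dark',s[j],cv2.minEnclosingCircle(P.astype(np.float32)))
    print([ (p,proj(mm,np.array([.613,-.175,p])).round(1)) for p in(.012,.164)])
```

```text
A ((612.4105224609375, -117.69158935546875), (62.5772819519043, 25.815196990966797), 85.83984375) [ 611.64560599 -117.70671949]
91.35420086326168
dark [ 498  182   58   63 2693] ((797.0543212890625, 408.9609680175781), 102.54727935791016)
dark [ 233  305   83   75 4047] ((615.1166381835938, -175.53717041015625), 71.24385833740234)
[(0.012, array([274.1, 338.7])), (0.164, array([266. , 278.5]))]
B ((612.7083740234375, -121.33637237548828), (22.836380004882812, 54.60899353027344), 1.1294180154800415) [ 611.48609134 -120.55189102]
91.59267669500643
[(0.012, array([383.8, 309.4])), (0.164, array([393.2, 266.8]))]
```

>>> servo_tool --pt "6 -3.5 -10 -10" --pt "11 -7 -10 -20" --pt "16 -10 -10 -30" --pt "21 -13 -10 -40" --pt "26 -16 -10 -50" --pt "31 -19 -10 -60" --pt "36 -22.5 -10 -70" --pt "40 -25 -10 -74.8" --claw 0

```text
time: 1.1
tool_pos: [0.4607, -0.1883, 0.3191]
ee_rot: [-3.141, 0.0, 1.573]
wrist_force: [0.8, -1.3, -0.0]
width: 0.0941
finger_force: 0.0
```

Run:
```python
from h import *
o=get_obs();print(o['tool_pos'],o['ee_rot'],o['time'])
shot('wrist','w1.png')
m=camera_model('wrist');T=m['camera_from_world'];print(-T[:3,:3].T@T[:3,3],T[2,:3])
```

```text
[ 0.46071931 -0.18828847  0.31910411] [-3.14120535e+00  1.37302745e-04  1.57346433e+00] 1.1
[ 0.46384646 -0.10475991  0.48406423] [-0.00587905  0.26430549  0.96442109]
```

View pics/w1.png

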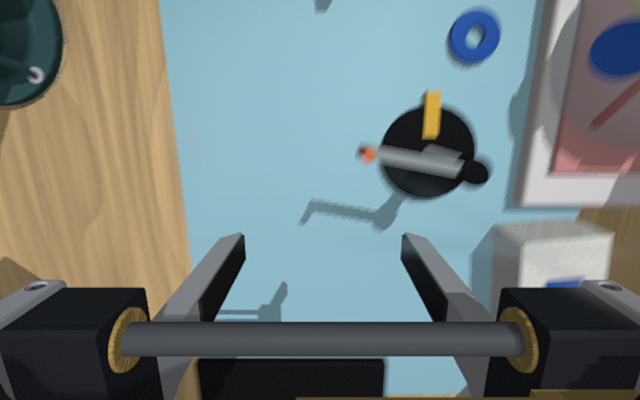

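The wrist view shows the pin at (367,153), hub at (474,172), and the mark at (432,115), fully visible outside the arm.

Run:
```python
from m1 import *
W=cv2.imread('pics/w1.png');m=camera_model('wrist')
k,l,bl=blobs(W,(15,120,100),(34,255,255),80)
for i,s,c in bl:
    ys,xs=np.where(l==i)
    P=np.array([onz(m,x,y,.012)[:2] for x,y in zip(xs,ys)])*1000
    d=P-P.mean(0); w,v=np.linalg.eigh(np.cov(d.T)); a=v[:,1]
    print(s,P.mean(0),cv2.minAreaRect(P.astype(np.float32)),np.degrees(np.arctan2(a[1],a[0])))
for i,s,c in blobs(W,(4,120,110),(14,255,255))[2]: print('or',s,c)
print('pin at z.194',onz(m,364,151,.194),onz(m,367,153,.185),'hub',onz(m,474,172,.164))
print(proj(m,np.array([.614,-.1755,.164])),proj(m,np.array([.614,-.1755,.012])))
```

```text
[422, 94, 19, 45, 710] [ 619.09024858 -107.81471664] ((619.6639404296875, -107.64222717285156), (23.98028564453125, 60.62531280517578), 1.4865778684616089) 92.6399307474775
[108, 308, 26, 64, 447] [ 112.79266187 -493.77735521] ((119.81668090820312, -485.990966796875), (135.62596130371094, 37.67445755004883), 78.27798461914062) 75.1261055048323
[531, 335, 7, 34, 124] [ 840.24517343 -504.37744211] ((839.3013916015625, -502.3182373046875), (10.422761917114258, 69.95927429199219), 10.43260669708252) 100.36002100838648
or [362, 149, 12, 11, 80] [367.9, 153.7]
pin at z.194 [ 0.50197273 -0.13728366  0.194     ] [ 0.50601979 -0.14010011  0.185     ] hub [ 0.61775975 -0.1603379   0.164     ]
[468.29411243 186.64601111] [423.10249301 163.86302842]
```

>>> servo_tool --pt "2 2 0 0" --pt "3.4 3.5 2 0" --pt "3.4 3.5 5 0" --pt "3.4 3.5 8 0" --pt "3.4 3.5 8 0" --pt "3.4 3.5 8 0"

```text
time: 1.9
tool_pos: [0.4951, -0.1564, 0.2405]
ee_rot: [3.14, 0.001, 1.57]
wrist_force: [0.7, 0.1, 1.1]
width: 0.0938
finger_force: 0.0
```

Run:
```python
from m1 import *
o=get_obs();print(o['tool_pos'],o['ee_rot'])
for c in('side','scene'):
    im,mm=shot(c,'c_'+c+'.png')
    for i,s,q in blobs(im,(6,170,120),(16,255,255))[2]: print(c,s,q)
    if c=='side': n1=mm
```

```text
[ 0.49507343 -0.1564323   0.24049227] [3.14049861e+00 5.72488938e-04 1.56995142e+00]
side [324, 259, 4, 14, 55] [325.5, 265.4]
scene [222, 220, 10, 19, 126] [226.4, 228.9]
```

>>> servo_tool --pt "0.5 0.4 2 0" --pt "0.5 0.4 4 0" --pt "0.5 0.4 5.8 0" --pt "0.5 0.4 5.8 0"

```text
time: 2.5
tool_pos: [0.4982, -0.151, 0.1804]
ee_rot: [-3.139, -0.001, 1.57]
wrist_force: [-0.5, -0.1, -0.5]
width: 0.0938
finger_force: 0.0
```

>>> servo_tool --pt "0 0 0 0" --pt "0 0 0 0" --pt "0 0 0 0" --pt "0 0 0 0" --pt "0 0 0 0" --pt "0 0 0 0" --claw 255

```text
time: 3.25
tool_pos: [0.4988, -0.1511, 0.1814]
ee_rot: [-3.142, 0.0, 1.57]
wrist_force: [0.5, 0.1, 0.1]
width: 0.0373
finger_force: 0.0
```

>>> servo_tool --pt "0 0 0 0" --pt "0 0 0 0" --pt "0 0 0 0" --pt "0 0 0 0" --pt "0 0 0 0" --pt "0 0 0 0"

```text
time: 4.0
tool_pos: [0.4997, -0.1512, 0.1815]
ee_rot: [3.14, 0.0, 1.57]
wrist_force: [5.5, -1.3, -2.5]
width: 0.0112
finger_force: 30.0
```

>>> servo_tool --pt "1.2 0.3 0 0" --pt "2.4 0.8 0 0" --pt "3.3 1.3 0 0" --pt "4.2 1.8 0 0" --pt "5.0 2.4 0 0" --pt "5.7 3.1 0 0" --pt "6.4 3.9 0 0" --pt "7.0 4.6 0 0"

```text
time: 5.0
tool_pos: [0.5429, -0.0774, 0.1813]
ee_rot: [-3.135, -0.006, 1.572]
wrist_force: [-9.2, 7.1, 4.9]
width: 0.0116
finger_force: 30.0
```

>>> servo_tool --pt "0.5 0.9 0 0" --pt "1.0 1.7 0 0" --pt "1.4 2.7 0 0" --pt "1.7 3.6 0 0" --pt "1.9 4.5 0 0" --pt "2.0 5.4 0 0" --pt "2.1 6.3 0 0" --pt "2.1 6.3 0 0"

```text
time: 6.0
tool_pos: [0.609, -0.0544, 0.1813]
ee_rot: [3.141, -0.009, 1.575]
wrist_force: [1.3, 9.3, 1.1]
width: 0.0113
finger_force: 30.0
```

>>> servo_tool --pt "0 0 0 0" --pt "0 0 0 0"

```text
time: 6.25
tool_pos: [0.6087, -0.0544, 0.1813]
ee_rot: [3.141, -0.01, 1.575]
wrist_force: [-1.1, 9.7, 0.8]
width: 0.0109
finger_force: 30.0
```

>>> servo_tool --pt "0 0 0 0" --pt "0 0 0 0" --pt "0 0 0 0" --pt "0 0 0 0" --pt "0 0 -4 0" --pt "0 0 -9 0" --pt "-5 0 -14 0" --pt "-10 0 -14 0" --claw 130

```text
time: 7.25
tool_pos: [0.6091, -0.1606, 0.3273]
ee_rot: [3.132, 0.003, 1.573]
wrist_force: [0.4, -1.2, 0.8]
width: 0.0461
finger_force: 0.0
```

>>> servo_tool --pt "-4 0 0 0" --pt "-4 0 0 0" --pt "-4 0 0 0"

```text
time: 7.62
tool_pos: [0.6078, -0.1998, 0.3212]
ee_rot: [-3.141, -0.001, 1.57]
wrist_force: [0.4, 0.1, -0.0]
width: 0.0458
finger_force: 0.0
```

Run:
```python
from m1 import *
o=get_obs();print(o['tool_pos'],o['ee_rot'])
W,m=shot('wrist','w2.png')
S,n=shot('side','s2.png');C,c=shot('scene','a2.png')
r=[]
for im in (C,S,W):
    x=blobs(im,(5,150,120),(16,255,255))[2]; print(x); 
for im,mm in((W,m),(S,n),(C,c)):
  k,l,bl=blobs(im,(17,150,100),(34,255,255),80)
  for i,s,q in bl:
    ys,xs=np.where(l==i)
    P=np.array([onz(mm,x,y,.012)[:2] for x,y in zip(xs,ys)])*1000
    print('mark',s,P.mean(0),cv2.minAreaRect(P.astype(np.float32)))
```

```text
[ 0.60779194 -0.19982473  0.32123685] [-3.14128975e+00 -7.58701998e-04  1.57025841e+00]
[(6, [313, 220, 7, 19, 126], [316.0, 228.9])]
[(11, [367, 211, 5, 8, 27], [368.7, 214.8])]
[(1, [318, 25, 13, 16, 155], [323.9, 32.6])]
mark [285, 151, 29, 65, 745] [524.8397066  185.38178989] ((525.0924072265625, 203.30381774902344), (213.67730712890625, 65.06155395507812), 81.55984497070312)
mark [365, 272, 17, 27, 262] [ 611.54860619 -117.72977869] ((612.6414794921875, -117.94480895996094), (22.836380004882812, 61.3934440612793), 1.1294180154800415)
mark [328, 158, 37, 76, 1239] [472.84050362 185.96008655] ((462.27911376953125, 207.4798126220703), (76.09524536132812, 268.03948974609375), 34.90540313720703)
mark [281, 303, 33, 29, 384] [ 611.68381447 -117.89121395] ((612.4064331054688, -117.74729919433594), (62.68899154663086, 25.815196990966797), 85.83984375)
```

View pics/w2.png

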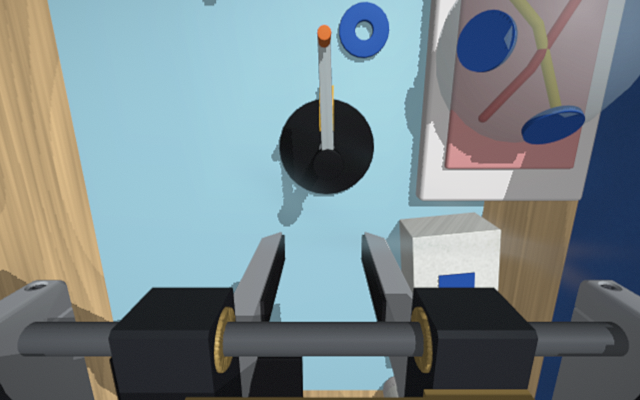

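The arm now points along the mark: pin at (324,33), hub at (328,165), with thin yellow slivers visible on both sides of the arm around (320,115) and (333,95). I'll check the angle numerically.

Run:
```python
from m1 import *
W=cv2.imread('pics/w2.png');S=cv2.imread('pics/s2.png');C=cv2.imread('pics/a2.png')
w=camera_model('wrist');s=n;c=m
print('pin top', tri(c,(316,221),s,(368.7,211.5)), onz(w,324,32,.192),onz(c,316,228.9,.181))
g=cv2.cvtColor(W,cv2.COLOR_BGR2GRAY); k=(g<45).astype(np.uint8); k[200:]=0
N,L,st,ce=cv2.connectedComponentsWithStats(k); j=1+np.argmax(st[1:,4]); 
cn=max(cv2.findContours((L==j).astype(np.uint8),0,1)[0],key=cv2.contourArea)[:,0]
P=np.array([onz(w,x,y,.012)[:2] for x,y in cn],np.float32)*1000
print('disc',cv2.minEnclosingCircle(P)); 
hub=onz(w,328,165,.164);print('hub',hub)
# mark edges per row in wrist
h=cv2.cvtColor(W,cv2.COLOR_BGR2HSV)
for v in range(80,140,6):
    r=np.where((h[v,300:350,0]>14)&(h[v,300:350,0]<36)&(h[v,300:350,1]>100))[0]+300
    a=np.where((h[v,300:350,1]<60)&(h[v,300:350,2]>90))[0]+300
    if len(r): print(v,r,[onz(w,x,v,.012)[:2].round(4).tolist() for x in(r[0]-.5,r[-1]+.5)], a[[0,-1]] if len(a) else '')
for v in (50,140):
    a=np.where((h[v,300:350,1]<60)&(h[v,300:350,2]>90))[0]+300
    print('arm',v,a[[0,-1]],[onz(w,x,v,.16)[:2].round(4).tolist() for x in (a[0]-.5,a[-1]+.5)])
```

```text
pin top (array([ 0.60488145, -0.05979518,  0.18731991]), np.float64(0.010805504457289386)) [ 0.60947252 -0.05759971  0.192     ] [ 0.61019994 -0.06160106  0.181     ]
disc ((613.7291259765625, -172.67491149902344), 68.39708709716797)
hub [ 0.61373278 -0.17326895  0.164     ]
86 [332 333] [[0.6207, -0.0873], [0.6235, -0.0873]] [319 334]
92 [332] [[0.6207, -0.0952], [0.6221, -0.0952]] [319 334]
98 [332] [[0.6208, -0.1032], [0.6222, -0.1032]] [320 334]
104 [318 319 332 333 334] [[0.6011, -0.1113], [0.6251, -0.1113]] [320 331]
110 [318 319 333 334] [[0.601, -0.1194], [0.6252, -0.1194]] [320 331]
116 [319 333 334] [[0.6024, -0.1277], [0.6252, -0.1277]] [321 331]
122 [319 320 333 334] [[0.6024, -0.136], [0.6253, -0.136]] [321 331]
128 [319 320] [[0.6023, -0.1444], [0.6052, -0.1444]] [321 332]
arm 50 [318 330] [[0.6035, -0.066], [0.6157, -0.066]]
arm 140 [321 333] [[0.6062, -0.1487], [0.6192, -0.1487]]
```

>>> servo_tool --pt "5 -0.3 0 0" --pt "10 -1 0 0" --pt "15.5 -1.5 0 0" --pt "21 -2 0 0" --pt "27 -2.5 0 0" --pt "33 -3 0 0" --pt "38 -3 0 0" --pt "42 -3 0 0" --claw 0

```text
time: 8.78
tool_pos: [0.5768, 0.2232, 0.3219]
ee_rot: [3.141, -0.0, 1.574]
wrist_force: [-0.2, -0.8, 0.1]
width: 0.0937
finger_force: 0.0
```

>>> servo_tool --pt "0 0 0 0" --pt "0 0 0 0" --pt "0 0 0 0"

```text
time: 9.15
tool_pos: [0.5781, 0.2188, 0.3218]
ee_rot: [3.141, 0.0, 1.569]
wrist_force: [-0.0, -0.3, -0.4]
width: 0.0944
finger_force: 0.0
```

Run:
```python
from m1 import *
o=get_obs();print(o['tool_pos'],o['ee_rot'])
W,w=shot('wrist','w3.png')
for i,s,q in blobs(W,(0,150,70),(5,255,255))[2]: print(s,q)
h=cv2.cvtColor(W,cv2.COLOR_BGR2HSV);print(proj(w,np.array([.5775,.306,.16])))
```

```text
[0.57808478 0.21877359 0.32175657] [3.14113601e+00 3.19514412e-04 1.56887535e+00]
[210, 74, 51, 36, 855] [234.2, 89.2]
[299, 76, 49, 52, 1196] [323.2, 100.0]
[163, 154, 54, 40, 750] [182.1, 178.9]
[321.36441684 101.15886503]
```

View pics/w3.png

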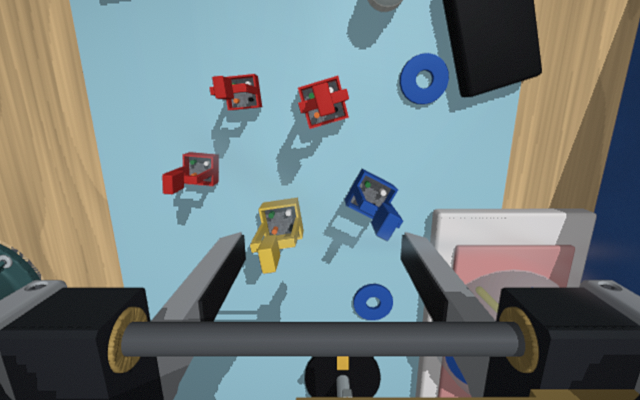

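The target red pot is at (323,100), its bail across the box. A zoomed crop will give the yaw.

Run:
```python
import cv2
W=cv2.imread('pics/w3.png');cv2.imwrite('pics/w3c.png',cv2.resize(W[65:140,280:365],None,fx=7,fy=7,interpolation=cv2.INTER_CUBIC))
```

```text
(no output)
```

View pics/w3c.png

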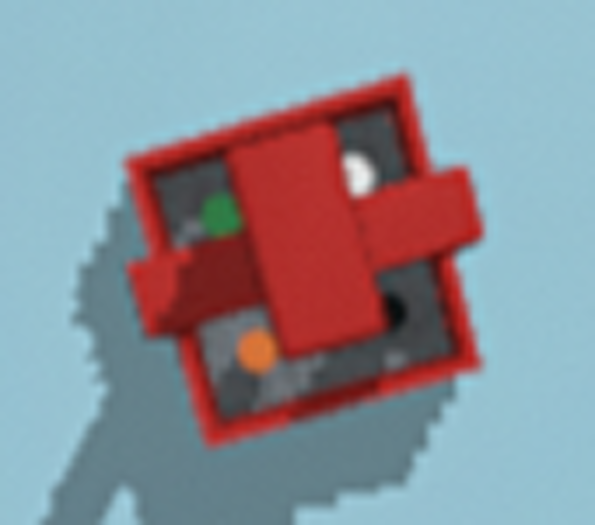

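The crop shows the tab's top face with corners (228,150), (330,122), (385,330), (285,357), and the bar running from (140,300) to (475,205).

Run:
```python
from h import *
w=camera_model('wrist')
f=lambda x,y,z:onz(w,280+(x+.5)/7-.5,65+(y+.5)/7-.5,z)[:2]
t=[f(*p,.16) for p in[(228,150),(330,122),(385,330),(285,357)]]
ang=lambda d:np.degrees(np.arctan2(d[1],d[0]))
print(np.mean(t,0),np.linalg.norm(t[0]-t[1]),np.linalg.norm(t[1]-t[2]),'x',ang(t[1]-t[2]),ang(t[0]-t[3]))
b=[f(*p,.116) for p in[(140,300),(475,205)]];print('bar y',ang(b[1]-b[0]),np.linalg.norm(b[1]-b[0]))
e=[f(*p,.036) for p in[(128,160),(405,75),(478,365),(212,440)]];print('box',np.mean(e,0),ang(e[1]-e[0]),ang(e[2]-e[3]),np.linalg.norm(e[1]-e[0]))
```

```text
[0.57965013 0.30788977] 0.014419154098675325 0.028451800616076696 x 105.66781431681201 105.58574179111471
bar y 14.95317610610428 0.054568085387690944
box [0.57967819 0.3080995 ] 15.877418470403237 15.137720382409245 0.05433575649406651
```

>>> servo_tool --pt "4 0 2 -8" --pt "8 0.1 6 -15.5" --pt "8.9 0.1 10 -15.5" --pt "8.9 0.1 14 -15.5" --pt "8.9 0.1 14 -15.5" --pt "8.9 0.1 14 -15.5" --claw 130

```text
time: 9.95
tool_pos: [0.5801, 0.3083, 0.1835]
ee_rot: [3.139, -0.0, 1.84]
wrist_force: [0.1, -0.0, 0.7]
width: 0.0461
finger_force: 0.0
```

>>> servo_tool --pt "0 0 1.5 0" --pt "0 0 3 0" --pt "0 0 4.4 0" --pt "0 0 4.4 0" --pt "0 0 4.4 0"

```text
time: 10.58
tool_pos: [0.5792, 0.3089, 0.1375]
ee_rot: [3.141, 0.0, 1.841]
wrist_force: [0.0, -0.1, -0.7]
width: 0.046
finger_force: 0.0
```

>>> servo_tool --pt "0 0 0 0" --pt "0 0 0 0" --pt "0 0 0 0" --pt "0 0 0 0" --pt "0 0 0 0" --pt "0 0 0 0" --pt "0 0 0 0" --pt "0 0 0 0" --claw 255

```text
time: 11.58
tool_pos: [0.5791, 0.3088, 0.1376]
ee_rot: [3.141, 0.0, 1.841]
wrist_force: [-0.3, -0.6, 1.1]
width: 0.0159
finger_force: 30.0
```

>>> servo_tool --pt "0 0 -2 0" --pt "0 0 -5 0" --pt "0 0 -9 0" --pt "0 0 -13 0" --pt "0 0 -17 0" --pt "0 0 -20.5 0" --pt "0 0 -20.5 0" --pt "0 0 -20.5 0"

```text
time: 12.58
tool_pos: [0.5789, 0.3088, 0.3411]
ee_rot: [-3.14, 0.0, 1.841]
wrist_force: [-0.1, 0.5, -2.3]
width: 0.0157
finger_force: 30.0
```

>>> servo_tool --pt "-3 -0.5 0 2" --pt "-7 -1.2 0 4" --pt "-11.5 -2 0 7" --pt "-16 -2.8 0 10" --pt "-20.5 -3.6 0 13.5" --pt "-24.5 -4.3 0 13.5" --pt "-27.6 -4.8 0 13.5" --pt "-27.6 -4.8 0 13.5"

```text
time: 13.58
tool_pos: [0.6059, 0.0278, 0.3393]
ee_rot: [-3.136, 0.0, 1.601]
wrist_force: [0.5, 0.5, -1.6]
width: 0.0158
finger_force: 30.0
```

>>> servo_tool --pt "0 0 2 0" --pt "0 0 4 0" --pt "0 0 6 0" --pt "0 0 8 0" --pt "0 0 9.5 0" --pt "0 0 10.4 0" --pt "0 0 10.4 0" --pt "0 0 10.4 0"

```text
time: 14.58
tool_pos: [0.6068, 0.0301, 0.2394]
ee_rot: [3.14, 0.0, 1.605]
wrist_force: [0.9, 0.0, -1.1]
width: 0.0157
finger_force: 30.0
```

Run:
```python
from m1 import *
o=get_obs();print(o['tool_pos'],o['ee_rot'])
S,s=shot('side','s4.png');C,c=shot('scene','a4.png')
cv2.imwrite('pics/d4.png',np.hstack([cv2.resize(C[170:350,200:420],None,fx=1.8,fy=1.8),cv2.resize(S[130:310,270:490],None,fx=1.8,fy=1.8)]))
```

```text
[0.60680765 0.03009675 0.23937666] [3.14002567e+00 1.63606597e-04 1.60524469e+00]
```

View pics/d4.png

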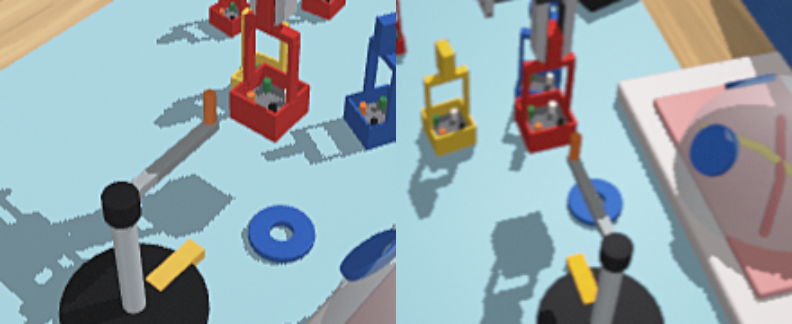

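The pot is held upright just beyond the orange pin, its window facing down the arm line (left: pin at (210,105), pot at (270,100)); the bystanders are untouched. Now slide in.

>>> servo_tool --pt "-1 0 0.3 0" --pt "-2.5 0 0.3 0" --pt "-4 0 0.3 0" --pt "-5.5 0 0.3 0" --pt "-7 0 0.3 0" --pt "-7 0 0.3 0"

```text
time: 15.42
tool_pos: [0.6089, -0.0414, 0.2354]
ee_rot: [-3.141, 0.0, 1.603]
wrist_force: [-0.3, 0.2, -1.2]
width: 0.0159
finger_force: 30.0
```

>>> servo_tool --pt "-1 0 0 0" --pt "-2.5 0 0 0" --pt "-4 0 0 0" --pt "-5.5 0 0 0" --pt "-6.5 0 0 0" --pt "-6.5 0 0 0"

```text
time: 16.18
tool_pos: [0.6111, -0.1058, 0.2353]
ee_rot: [-3.141, -0.0, 1.604]
wrist_force: [0.7, -1.1, -1.5]
width: 0.0155
finger_force: 30.0
```

Run:
```python
from m1 import *
o=get_obs();print(o['tool_pos'],o['ee_rot'])
S,s=shot('side','s5.png');C,c=shot('scene','a5.png')
cv2.imwrite('pics/d5.png',np.hstack([cv2.resize(C[170:350,200:420],None,fx=1.8,fy=1.8),cv2.resize(S[150:330,270:490],None,fx=1.8,fy=1.8)]))
```

```text
[ 0.61106241 -0.10579864  0.23530655] [-3.14138331e+00 -8.70368818e-05  1.60386986e+00]
```

View pics/d5.png

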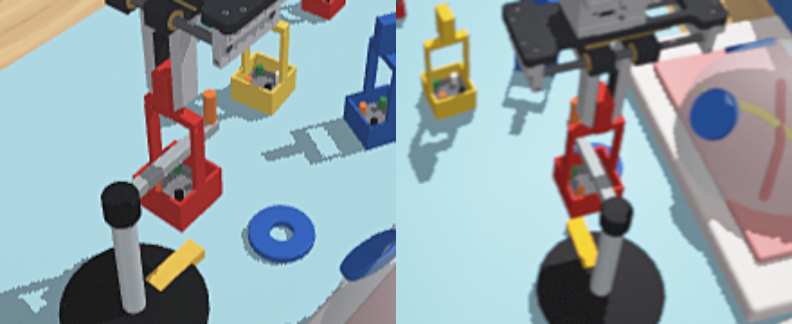

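The arm runs through the window, pin behind the bail. Lower until the bar rests.

>>> servo_tool --pt "0 0 1 0" --pt "0 0 2 0" --pt "0 0 3 0" --pt "0 0 3.6 0" --pt "0 0 4 0" --pt "0 0 4.2 0" --pt "0 0 4.2 0" --pt "0 0 4.2 0"

```text
time: 17.27
tool_pos: [0.6113, -0.105, 0.1939]
ee_rot: [3.141, 0.0, 1.605]
wrist_force: [-0.1, -0.1, -1.4]
width: 0.0156
finger_force: 30.0
```

>>> servo_tool --pt "0 0 0.1 0" --pt "0 0 0.2 0" --pt "0 0 0.2 0"

```text
time: 17.65
tool_pos: [0.6111, -0.1049, 0.1916]
ee_rot: [3.141, 0.0, 1.605]
wrist_force: [0.1, 1.0, 0.5]
width: 0.0159
finger_force: 30.0
```

>>> servo_tool --pt "0 0 0 0" --pt "0 0 0 0" --pt "0 0 0 0" --pt "0 0 0 0" --pt "0 0 0 0" --pt "0 0 0 0" --claw 140

```text
time: 18.4
tool_pos: [0.6111, -0.1049, 0.1914]
ee_rot: [-3.142, 0.0, 1.605]
wrist_force: [-0.5, 0.1, -0.4]
width: 0.0424
finger_force: 0.0
```

>>> servo_tool --pt "0 0 -0.5 0" --pt "0 0 -2 0" --pt "0 0 -4 0" --pt "0 0 -7 0" --pt "0 0 -11 0" --pt "-3 0 -14 0" --pt "-7 0 -14 0" --pt "-10 0 -14 0"

```text
time: 19.4
tool_pos: [0.6147, -0.2062, 0.3338]
ee_rot: [3.139, 0.002, 1.605]
wrist_force: [-0.3, -0.1, -0.4]
width: 0.0422
finger_force: 0.0
```

>>> servo_tool --pt "0 0 0 0" --pt "0 0 0 0" --pt "0 0 0 0" --pt "0 0 0 0"

```text
time: 19.9
tool_pos: [0.6146, -0.2038, 0.3319]
ee_rot: [3.141, 0.0, 1.607]
wrist_force: [0.5, 0.4, -0.9]
width: 0.0422
finger_force: 0.0
```

Run:
```python
from m1 import *
W,w=shot('wrist','w6.png')
S,s=shot('side','s6.png');C,c=shot('scene','a6.png')
cv2.imwrite('pics/d6.png',np.hstack([cv2.resize(C[170:350,200:420],None,fx=1.75,fy=1.75),cv2.resize(W[0:200,220:440],(400,315))]))
```

```text
(no output)
```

View pics/d6.png

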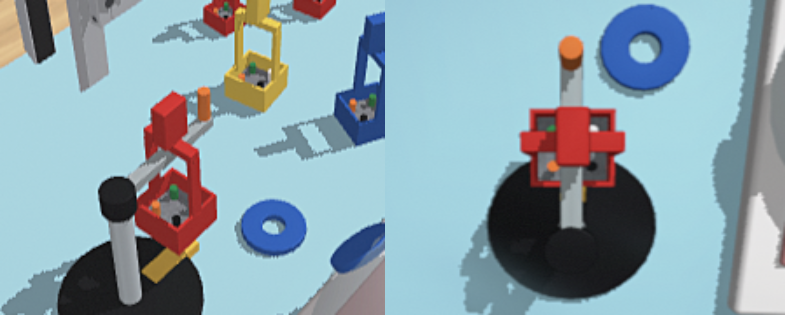

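The pot hangs centred on the arm, clear of the table, and the arm (pin at (571,52), hub at (572,248) in the right half) still lies along the mark.

```bash
python3 -c "
from bench import *
print(close_job())"
```

```text
the job is handed in; nothing more can be done
None
```

I turned the hook to within about 1–2° of the yellow mark by camera estimate and hung the red pot on it by its bail, clear of the table. The blue and yellow pots weren't touched, and I handed the job in at about 20 s with no verdict shown.

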